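# Nest the graded lab beakers

## Task

The blue middle beaker has been left lying on its wire drainer: first stand it upright on the bench and let go of it. Then nest the set in size order: the blue beaker inside the wide white one, and the narrow yellow one inside the blue, all upright, mouths up and resting on the floor of the next. Set them down rather than dropping them, leave the white beaker where it stands, and do not push the other things on the bench about.

Things in the scene. Friction and masses are not known exactly. Their poses are not given: they have to be found in the camera images.
- wide_beaker: Wide white plastic beaker, an open straight cylinder, 104 mm outside diameter, 60 mm high, wall 4 mm, floor 5 mm thick, 0.35 kg; stands mouth up on the bench. Origin: centre of its underside; z: from floor to mouth.
- middle_beaker: Middle blue plastic beaker, an open straight cylinder, 62 mm outside diameter, 95 mm high, wall 3.5 mm, floor 5 mm thick, about 0.12 kg; starts lying on the wire drainer with its axis level, its centre line 37 mm above the bench. Origin: centre of its underside; z: from floor to mouth.
- narrow_beaker: Narrow yellow plastic beaker, an open straight cylinder, 40 mm outside diameter, 130 mm high, wall 3.5 mm, floor 5 mm thick, about 0.09 kg; stands mouth up on the bench. Origin: centre of its underside; z: from floor to mouth.
- cradle: Fixed steel wire drainer: two bars of 10 mm diameter, 110 mm long along its y, at x = -18 and +18 mm, on two cross bars 72 mm long along its x at y = -55 and +55 mm; 11 mm high in all. Origin: centre of its underside. The lying blue beaker rests between the two long bars, mouth towards the drainer's +y. The bench on the robot's side of it is free.
- slide_box: Bystander: flat bright green slide box, 110 x 150 x 32 mm, on the bench. Origin: centre of its underside.
- petri_stack: Bystander: two stacked clear culture dishes, 90 mm diameter, 30 mm high. Origin: centre of its underside.
- amber_jar: Bystander: amber glass jar, 50 mm diameter, 70 mm high. Origin: centre of its underside.
- mouse: Bystander: grey computer mouse, 105 x 60 x 30 mm. Origin: centre of its underside.
- tip_box: Bystander: pipette tip box with orange lid, 122 x 87 x 57 mm. Origin: centre of its underside.
- wash_bottle: Bystander: white bottle with red cap, 66 mm diameter, 160 mm high. Origin: centre of its underside.
Not all that is in view belongs to the job. Leave any green or turquoise look-alike of the wide_beaker alone.

How it is judged:
On the way:
1. the blue beaker stands upright, mouth up, on the bench itself, released and still (angle between middle_beaker's own z axis and vertical below 0.08 rad and height (world z) of middle_beaker between -0.004 and 0.004 m and contact force between middle_beaker and the fingers below 0.05 N and linear speed of middle_beaker below 0.03 m/s), for 0.2 s.
At the end, for the whole second after the job is handed in: The white beaker stands on the bench within 40 mm of where it began; the blue one stands inside it and the yellow one inside the blue, each with its underside within 5 mm of the inner floor below it, upright within about 5 degrees (blue 5.7, yellow 6.9), and all at rest (angle between wide_beaker's own z axis and vertical below 0.08 rad and height (world z) of wide_beaker below 0.005 m and distance of wide_beaker from where it was at the start of the episode below 0.04 m and horizontal distance between middle_beaker and wide_beaker below 0.022 m and z of middle_beaker in the frame of wide_beaker between 0.001 and 0.01 m and angle between middle_beaker's own z axis and vertical below 0.1 rad and horizontal distance between narrow_beaker and middle_beaker below 0.014 m and z of narrow_beaker in the frame of middle_beaker between 0.001 and 0.01 m and angle between narrow_beaker's own z axis and vertical below 0.12 rad and linear speed of each of wide_beaker, middle_beaker, narrow_beaker below 0.02 m/s); the robot touches nothing.
It fails at once if a bystander (slide box, dishes, jar, mouse, tip box, wash bottle) is pushed more than 30 mm (distance of any of slide_box, petri_stack, amber_jar, mouse, tip_box, wash_bottle from where it was at the start of the episode above 0.03 m).
It fails at once if the blue or the yellow beaker is dropped (falls free by more than about 20 mm, reaching 0.6 m/s out of the fingers) ((linear speed of middle_beaker above 0.6 m/s and contact force between middle_beaker and the fingers below 0.05 N) or (linear speed of narrow_beaker above 0.6 m/s and contact force between narrow_beaker and the fingers below 0.05 N)).
It also fails if it takes over 72 s, if anything falls off the work surface, if the arm or the gripper's body presses on something with over 40 N, if the wrist force passes 120 N, or if a joint passes its speed limit or range.

## Robot

A 6-joint arm with a two-finger parallel gripper is mounted at the origin on the work surface. World frame = base frame: x ahead of the robot, y to its left, z up, the work surface at z = 0. Lengths are in m, angles in rad, forces in N, time in s.
With the tool pointing down it reaches from about 0.35 to 1 m from the base axis. Payload 7.1 kg.
Tool frame: the origin (TCP) lies between the finger pads; the fingertips stand 22 mm ahead of it and the grasp point (between the pads) lies 3 mm ahead of it; z points along the fingers, y is the line along which they close (so a half turn about z gives the same grasp; the last joint's range is limited). The gripper opens to 85 mm and grips with 20 to 120 N. Pads are 22 mm wide; open, the fingers measure 114 mm over their backs; the gripper's body (76 mm by 85 mm) begins 54 mm behind the grasp point. The pads swing forward as they close: fully open they stand 13 mm farther back than shut.
Start: joints at [1.2, 0.423, 1.63, -0, 1.089, -0.019], TCP at [0.215, 0.587, 0.253] pointing down, gripper open.
Joint ranges: [-3, 3], [-0.9, 2.11], [0.09, 2.58], [-1.31, 4.45], [0.11, 2.69], [-2.54, 2.54]. Speed limits (rad/s): [2.39, 2.39, 3.01, 3.14, 3.14, 3.14].

## Interface

Orientations are given as a rotation vector (axis times angle).
In Python, from rig import manip gives the robot as it stands. The module is installed in compiled form; this text tells all that it offers. Calls block until the motion is done:
- manip.move_to(position, orientation): joint-space move of the TCP to a pose.
- manip.servo_line(position, orientation=None, rate=0.15): straight line of the TCP; orientation=None keeps the orientation; rate is the mean speed in m/s.
- manip.set_joints(angles): joint-space move.
- manip.command_gripper(opening, f_grip=None): finger opening in m; f_grip is the grip in N (None keeps the last); returns when the fingers have stopped.
- manip.hold(seconds).
- manip.solve_ik(position, orientation): joint angles nearest the present ones, or None.
- manip.camera(name): name is "side" or "top"; returns a dict with "image" (384x512x3 uint8, red, green, blue), "fx", "fy", "cx", "cy" (pixels), "cam_to_world" (4x4, takes a point from camera to world coordinates). Camera axes: x right, y down, z forward; pixel columns grow to the right and rows downward; lengths in m; the calibration is good to about 2 mm. A picture is of the moment at which its call begins. There is no depth.
A pose or a line that the arm cannot do raises manip.IKError and nothing moves.
- manip.sign_off(): hands the job in; it is judged then, once.
Readings, each from a call of its own:
- manip.get_time(): time.
- manip.get_joint_positions(): joint angles.
- manip.get_joint_vel(): joint speeds.
- manip.get_tau(): joint torques, N m.
- manip.get_position(): TCP position.
- manip.get_ee_rot(): TCP orientation.
- manip.get_contact_force(): force on the tool from outside, world axes, zero at the start.
- manip.get_torque(): the same for the moment, N m.
- manip.get_width(): finger opening in m.
- manip.get_grip_force(): force on a finger pad.
Only numpy, scipy, OpenCV 4.12 (cv2) and the standard library are available. Lean on these libraries where they do the work, as an engineer would, in place of code of your own. Each camera call takes 0.05 s, during which the arm holds its last target. There are 200 camera calls.

## Working session

There is one attempt and no reset: what is moved stays moved. The work goes in short steps, each a Python script; the robot and the scene stay as the last script left them, time stands still between calls to the robot, and variables do not carry over. Pictures are saved under pics/ and viewed, at most 10 in all, crops included, and the job is handed in when it is done.

```bash
mkdir -p pics
python3 - <<'E'
from rig import manip
import cv2,numpy as np
for n in("top","side"):
    c=manip.camera(n); cv2.imwrite(f"pics/{n}0.png",c["image"][:,:,::-1]); np.savez(f"{n}0.npz",**c)
    print(n,c["fx"],c["fy"],c["cx"],c["cy"],np.round(c["cam_to_world"],4).tolist())
print(manip.get_time(),manip.get_ee_rot(),manip.get_width())
E
```

```text
top 476.53870395725386 476.53870395725386 249.83612861260735 185.83381258517798 [[0.0216, -0.9825, 0.1851, 0.2003], [-0.9997, -0.0235, -0.0079, -0.0062], [0.0121, -0.1849, -0.9827, 1.7511], [0.0, 0.0, 0.0, 1.0]]
side 352.8732134389935 352.8732134389935 257.74945035434155 188.24203162272892 [[0.989, -0.1175, 0.0902, 0.4491], [-0.1468, -0.6989, 0.7, -0.7104], [-0.0192, -0.7055, -0.7084, 0.7804], [0.0, 0.0, 0.0, 1.0]]
0.1 [-5.49710858e-01 -3.09284497e+00  2.11378215e-03] 0.08562982524900054
```

View pics/top0.png

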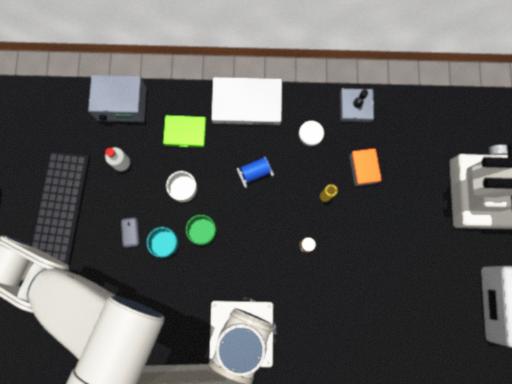

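View pics/side0.png

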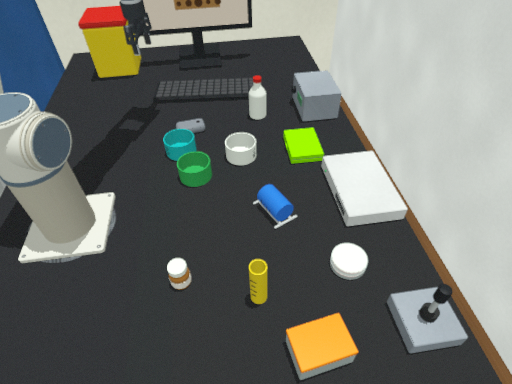

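```bash
cat > vis.py <<'E'
import numpy as np,cv2
from scipy.optimize import minimize
HSV={'blue':((105,130,50),(130,255,255)),'yellow':((20,120,60),(32,255,255)),'white':((0,0,110),(180,60,255))}
def mask(im,col,box=None):
    m=cv2.inRange(cv2.cvtColor(im,cv2.COLOR_RGB2HSV),*map(np.array,HSV[col]))
    if box: k=np.zeros_like(m); k[box[1]:box[3],box[0]:box[2]]=1; m*=k
    n,l,s,_=cv2.connectedComponentsWithStats(m); i=1+np.argmax(s[1:,4])
    c=cv2.findContours((l==i).astype(np.uint8),cv2.RETR_EXTERNAL,cv2.CHAIN_APPROX_NONE)[0]
    return cv2.drawContours(np.zeros_like(m),c,-1,255,-1)
def proj(c,P):
    T=np.linalg.inv(c["cam_to_world"]); q=P@T[:3,:3].T+T[:3,3]
    return np.c_[c["fx"]*q[:,0]/q[:,2]+c["cx"],c["fy"]*q[:,1]/q[:,2]+c["cy"]]
t=np.linspace(0,2*np.pi,60)
def cyl(p,ax,r,h):
    ax=ax/np.linalg.norm(ax); u=np.cross(ax,[.3,.5,-.8]); u/=np.linalg.norm(u); v=np.cross(ax,u)
    ring=r*(np.outer(np.cos(t),u)+np.outer(np.sin(t),v)); return np.r_[p+ring,p+h*ax+ring]
S=8
def sil(c,P,shape):
    q=cv2.convexHull(((proj(c,P)+.5)*S*16).astype(np.int32)); m=np.zeros((shape[0]*S,shape[1]*S),np.uint8)
    cv2.fillPoly(m,[q],255,shift=4); return cv2.resize(m,shape[::-1],interpolation=cv2.INTER_AREA)
def fit(cams,masks,model,x0,step):
    def cost(x):
        P=model(x); return sum(np.abs(sil(c,P,m.shape).astype(float)-m).sum()/m.sum() for c,m in zip(cams,masks))
    x0=np.array(x0,float); s=np.vstack([x0]+[x0+d for d in np.diag(step)])
    r=minimize(cost,x0,method='Nelder-Mead',options=dict(initial_simplex=s,xatol=1e-4,fatol=1e-4,maxiter=200)); return r.x,r.fun
E
python3 - <<'E'
from vis import *
C=[dict(np.load(f"{n}0.npz")) for n in("top","side")]
def back(c,u,v,z):
    d=c["cam_to_world"][:3,:3]@[(u-c["cx"])/c["fx"],(v-c["cy"])/c["fy"],1]; o=c["cam_to_world"][:3,3]; return o+d*(z-o[2])/d[2]
for n,u,v,z in [("amber",308,244,.07),("box",185,131,.03),("petri",311,133,.03),("tip",366,166,.057),("mouse",130,232,.03),("green",201,230,.06),("turq",162,242,.06),("wash",118,160,.1)]: print(n,back(C[0],u,v,z).round(3))
z=np.array([0,0,1.])
X={}
for col,r,h,b in [("white",.052,.06,[(160,165,205,210),(218,128,262,170)]),("yellow",.02,.13,[(312,175,345,210),(240,250,280,312)])]:
    M=[mask(c["image"],col,bb) for c,bb in zip(C,b)]
    u,v=[a.mean() for a in np.nonzero(M[0])[::-1]]; p=back(C[0],u,v,h/2)
    print(col,[m.sum()/255 for m in M],fit(C,M,lambda x:cyl(x,z,r,h),[p[0],p[1],0.],[.01,.01,.01]))
    for i in(0,1): print("  only",i,fit(C[i:i+1],M[i:i+1],lambda x:cyl(np.r_[x,0],z,r,h),p[:2],[.01,.01])[0])
M=[mask(c["image"],"blue",bb) for c,bb in zip(C,[(235,150,280,190),(250,178,300,225)])]
u,v=[a.mean() for a in np.nonzero(M[0])[::-1]]; p=back(C[0],u,v,.037)
def mb(x): a=np.array([np.cos(x[3]),np.sin(x[3]),0]); return cyl(x[:3]-a*.0475,a,.031,.095)
print("blue centre",[fit(C,M,mb,[p[0],p[1],.037,g],[.01,.01,.01,.1]) for g in(-1,-1.4)])
a=cv2.resize(C[0]["image"][145:195,230:290],None,fx=6.6,fy=6.6,interpolation=2); b=cv2.resize(C[1]["image"][175:235,245:305],None,fx=5.5,fy=5.5,interpolation=2)
cv2.imwrite("pics/blue.png",np.hstack([a,b[:a.shape[0]]] if b.shape[0]>=a.shape[0] else [a[:b.shape[0]],b])[:,:,::-1])
E
```

```text
amber [ 0.314 -0.229  0.07 ]
box [0.728 0.228 0.03 ]
petri [ 0.732 -0.246  0.03 ]
tip [ 0.603 -0.443  0.057]
mouse [0.345 0.407 0.03 ]
green [0.355 0.15  0.06 ]
turq [0.31  0.285 0.06 ]
wash [0.593 0.45  0.1  ]
white [np.float64(761.0), np.float64(932.0)] (array([ 5.17247246e-01,  2.32564245e-01, -1.13989224e-05]), np.float64(0.11517808930546326))
  only 0 [0.51874134 0.23218057]
  only 1 [0.51522066 0.23213519]
yellow [np.float64(235.0), np.float64(798.0)] (array([ 0.49766254, -0.30133726,  0.00456738]), np.float64(0.21920418484676438))
  only 0 [ 0.50028171 -0.30160293]
  only 1 [ 0.49718316 -0.29913465]
blue centre [(array([ 0.58353799, -0.03870696,  0.0391015 , -1.14531422]), np.float64(0.14049737769436038)), (array([ 0.58330176, -0.03905991,  0.03985513, -1.14524183]), np.float64(0.14032311811310874))]
```

View pics/blue.png

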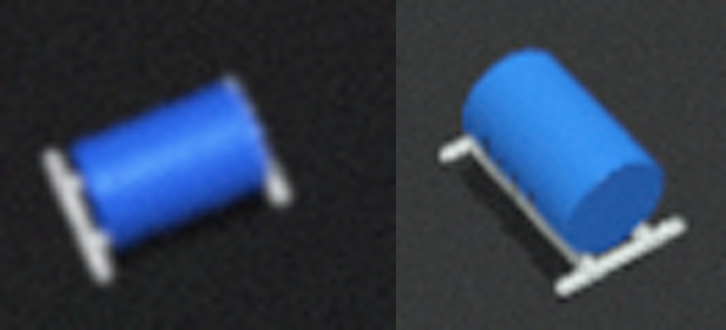

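```bash
cat > hlp.py <<'E'
import numpy as np
from scipy.spatial.transform import Rotation as R
from rig import manip
def ori(z,y,flip=False):
    "rotvec of a tool with approach z and closing line y"
    z=np.array(z,float);z/=np.linalg.norm(z);y=np.array(y,float);y-=z*(y@z);y/=np.linalg.norm(y)
    if flip:y=-y
    return R.from_matrix(np.c_[np.cross(y,z),y,z]).as_rotvec()
Z=np.array([0,0,1.])
g=-1.1453; m=-np.array([np.cos(g),np.sin(g),0])   # mouth direction of lying beaker
C=np.array([.5834,-.0389,.037])
def side(m,beta): return -np.cos(beta)*Z-np.sin(beta)*m
def stand(az,beta):
    r=np.array([np.cos(az),np.sin(az),0]); return r*np.cos(beta)-np.sin(beta)*Z, np.cross(Z,r)
E
python3 - <<'E'
from hlp import *
import cv2
im=np.load("side0.npz")["image"]; print(im[203:222:2,270:298:2,2])
yl=np.cross(Z,m)
for b in (30,45,60):
  b=np.radians(b)
  for mm in (m,-m):
    for f in(0,1):
      gp=C+mm*.015
      o=ori(side(mm,b),yl,f); q=[manip.solve_ik(gp+[0,0,h],o) for h in(0,.2)]
      print(int(np.degrees(b)+.5),mm is m,f,[None if k is None else np.round(k,2).tolist() for k in q])
  for az in (-.6,-.1,.4):
   for f in(0,1):
    z,y=stand(az,b);o=ori(z,y,f); q=[manip.solve_ik(np.array([.47,-.05,h]),o) for h in(.06,.25)]
    print("  st",az,f,[None if k is None else np.round(k,2).tolist() for k in q])
E
```

```text
[[216 221 228 233 239 240 242 240 236 226 185  68  54  60]
 [205 215 223 229 235 239 240 231 178 164 163 146  59  55]
 [191 206 216 224 230 234 216 163 163 163 162 163  68  55]
 [173 193 208 217 225 195 164 163 162 164 164 164  61  58]
 [149 178 197 208 190 163 164 164 163 164 163 124  56  55]
 [146 161 182 196 164 164 164 165 163 164 159  73  55  58]
 [120 148 162 166 162 164 163 163 163 165 117  73 168 175]
 [ 35 122 149 162 163 163 162 163 155 178 219 215 199 124]
 [ 34  37 126 160 163 162 164 148 138 210 200 154  64  56]
 [ 39  31  40 129 151 147 134 209 217 161  57  56  59  58]]
30 True 0 [[0.17, 0.7, 1.94, -1.01, 0.61, -2.52], None]
30 True 1 [[0.17, 0.7, 1.94, -1.01, 0.61, 0.62], [0.17, 0.36, 1.88, -0.68, 0.88, 0.18]]
30 False 0 [[-0.29, 0.82, 1.61, 0.43, 1.12, 2.15], [-0.29, 0.55, 1.56, 0.39, 1.41, 2.29]]
30 False 1 [[-0.29, 0.82, 1.61, 0.43, 1.12, -0.99], [-0.29, 0.55, 1.56, 0.39, 1.41, -0.85]]
  st -0.6 0 [[0.27, 0.89, 2.41, 3.95, 1.16, 1.71], [0.27, 0.25, 2.43, 4.31, 0.8, 1.08]]
  st -0.6 1 [[0.27, 0.89, 2.41, 3.95, 1.16, -1.44], [0.27, 0.25, 2.43, 4.31, 0.8, -2.06]]
  st 
[... 1136 characters left out ...]
one, [0.36, 0.51, 1.96, -1.27, 1.13, 0.81]]
60 False 0 [[-0.39, 1.04, 1.39, 0.63, 1.6, 2.03], [-0.39, 0.76, 1.42, 0.65, 1.8, 2.18]]
60 False 1 [[-0.39, 1.04, 1.39, 0.63, 1.6, -1.11], [-0.39, 0.76, 1.42, 0.65, 1.8, -0.96]]
  st -0.6 0 [[0.05, 0.56, 2.31, 4.25, 0.34, 1.06], [0.05, 0.08, 2.22, -0.67, 0.5, -0.38]]
  st -0.6 1 [[0.05, 0.56, 2.31, 4.25, 0.34, -2.08], None]
  st -0.1 0 [[-0.14, 0.55, 2.35, 3.06, 0.29, 1.61], [-0.14, 0.05, 2.26, 0.07, 0.31, -1.68]]
  st -0.1 1 [[-0.14, 0.55, 2.35, 3.06, 0.29, -1.54], [-0.14, 0.05, 2.26, 0.07, 0.31, 1.46]]
  st 0.4 0 [[-0.33, 0.56, 2.31, 1.92, 0.36, 2.11], None]
  st 0.4 1 [[-0.33, 0.56, 2.31, 1.92, 0.36, -1.03], [-0.33, 0.09, 2.22, 0.7, 0.54, 0.29]]
```

Run:
```python
from hlp import *
yl=np.cross(Z,m); out=[]
for bd in (10,20,30,):
  b=np.radians(bd); s=.015; gp=C+m*s
  for f in (0,1):
    o=ori(side(m,b),yl,f); G=[manip.solve_ik(gp+[0,0,h],o) for h in(0,.08,.15)]
    if any(k is None for k in G) or abs(G[2]-G[0]).max()>1: continue
    for x in(.4,.45,.5,.55):
     for y in(-.2,-.15,-.1,-.05,0,.05):
      for az in np.arange(-1.6,2.2,.2):
        z,yy=stand(az,b)
        # standing closing line keeps sign: rotated version of yl
        o2=ori(z,yy,f); p=np.array([x,y,0.065])
        S=[manip.solve_ik(p+d,o2) for d in ([0,0,0],[0,0,.07],-.09*z)]
        if any(k is None for k in S): continue
        if abs(S[1]-S[0]).max()>1 or abs(S[2]-S[0]).max()>1.2: continue
        out.append((abs(G[2]-S[1]).max(),bd,f,x,y,round(az,1),G[0].round(2).tolist(),S[0].round(2).tolist(),S[1].round(2).tolist()))
out.sort(key=lambda t:t[0]); print(len(out))
for t in out[:12]: print(t)
```

```text
Traceback (most recent call last):
ValueError: time passes only in moves, steps and waits
```

Run:
```python
from hlp import *
yl=np.cross(Z,m); out=[]; n=0
try:
 for bd in (15,30):
  b=np.radians(bd); gp=C+m*.015
  for f in (0,1):
    o=ori(side(m,b),yl,f); G=manip.solve_ik(gp,o); n+=1
    print(bd,f,G)
    if G is None: continue
    for x,y in((.42,-.08),(.5,-.12)):
      for az in (-.1,.4,.8,1.2,1.6):
        z,yy=stand(az,b); o2=ori(z,yy,f); S=manip.solve_ik(np.array([x,y,.07]),o2); n+=1
        if S is not None: out.append((abs(G-S).max().round(2),bd,f,x,y,az,S.round(2).tolist()))
except ValueError as e: print(n,e)
out.sort(key=lambda t:t[0])
for t in out[:14]: print(t)
```

```text
15 0 None
15 1 [ 0.05223223  0.66705735  1.89568727 -0.49222328  0.53513124  0.04700987]
30 0 [ 0.17102837  0.70490239  1.93658526 -1.00865767  0.60882632 -2.51743599]
30 1 [ 0.17102837  0.70490239  1.93658526 -1.00865767  0.60882632  0.62415666]
(np.float64(1.32), 15, 1, 0.5, -0.12, 1.6, [-0.67, 1.02, 1.63, 0.83, 1.64, -1.2])
(np.float64(1.37), 15, 1, 0.42, -0.08, 1.6, [-0.71, 0.98, 1.83, 0.8, 1.54, -1.33])
(np.float64(1.58), 15, 1, 0.42, -0.08, 1.2, [-0.82, 0.96, 2.02, 1.08, 1.38, -1.43])
(np.float64(1.61), 15, 1, 0.5, -0.12, 1.2, [-0.77, 0.98, 1.84, 1.12, 1.44, -1.27])
(np.float64(1.77), 30, 1, 0.5, -0.12, 1.6, [-0.64, 0.89, 1.71, 0.76, 1.42, -1.15])
(np.float64(1.89), 30, 1, 0.42, -0.08, 1.6, [-0.67, 0.84, 1.91, 0.76, 1.32, -1.26])
(np.float64(1.95), 15, 1, 0.42, -0.08, 0.8, [-0.9, 0.99, 2.22, 1.46, 1.3, -1.65])
(np.float64(1.99), 15, 1, 0.5, -0.12, 0.8, [-0.81, 0.97, 2.06, 1.5, 1.32, -1.45])
(np.float64(2.06), 30, 1, 0.5, -0.12, 1.2, [-0.72, 0.84, 1.9, 1.05, 1.22, -1.17])
(np.float64(2.07), 30, 1, 0.42, -0.08, 1.2, [-0.77, 0.81, 2.08, 1.06, 1.15, -1.33])
(np.float64(2.44), 15, 1, 0.42, -0.08, 0.4, [-0.87, 1.11, 2.41, 1.94, 1.44, -1.94])
(np.float64(2.47), 30, 1, 0.5, -0.12, 0.8, [-0.75, 0.81, 2.1, 1.46, 1.06, -1.31])
(np.float64(2.5), 15, 1, 0.5, -0.12, 0.4, [-0.76, 1.01, 2.26, 2.01, 1.36, -1.69])
(np.float64(2.5), 30, 1, 0.42, -0.08, 0.8, [-0.82, 0.82, 2.28, 1.49, 1.05, -1.51])
```

```bash
cat >> hlp.py <<'E'
B=np.radians(30); SP=np.array([.43,.02,0]); AZ=1.4
def save(n,k):
    import cv2
    c=manip.camera(n); np.savez(f"{n}{k}.npz",**c); cv2.imwrite(f"pics/{n}{k}.png",c["image"][:,:,::-1]); return c
E
python3 - <<'E'
from hlp import *
gp=C+m*.015; z=side(m,B); o=ori(z,np.cross(Z,m),1)
z2,y2=stand(AZ,B); o2=ori(z2,y2,1)
for p in (SP+[0,0,.06],SP+[0,0,.17],SP+[0,0,.06]-.12*z2,SP+[0,0,.16]-.12*z2):
    print(manip.solve_ik(p,o2))
manip.command_gripper(.085)
manip.move_to(gp-.12*z+[0,0,.02],o)
manip.servo_line(gp,o,rate=.1)
manip.command_gripper(.05,50)
print(manip.get_width(),manip.get_grip_force(),manip.get_position()-gp,manip.get_contact_force())
manip.servo_line(gp+[0,0,.17],rate=.12)
print(manip.get_width(),manip.get_time(),manip.get_joint_positions().round(2))
save("side",1)
E
```

```text
[-0.53777181  0.83637447  2.09006623  1.10110331  1.13499877 -1.34915913]
[-0.53777181  0.58539668  2.11999979  1.02325804  1.24305746 -1.14116587]
[-0.73642916  0.71965183  2.01829513  0.86490492  1.28959179 -1.21839124]
[-0.73642916  0.51598091  2.01957167  0.83176864  1.42369719 -1.06311843]
0.05977673262568041 52.90224120835774 [0.00019301 0.00027641 0.000688  ] [-2.75256443  3.04178193  5.3138933 ]
0.0597192645335098 6.1083 [ 0.17  0.4   1.9  -0.71  0.83  0.24]
```

View pics/side1.png

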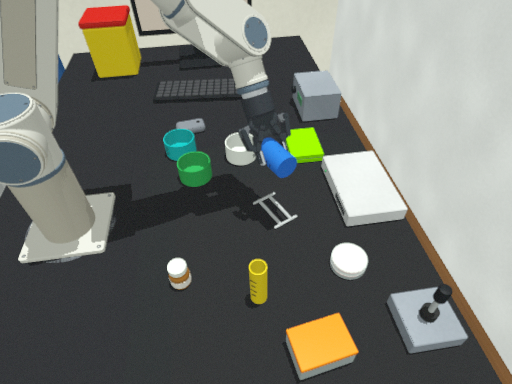

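The picture shows the blue beaker (about (278,157)) held in the fingers clear of the drainer (275,208), closed end towards the camera. Now I turn it upright and set it down.

Run:
```python
from hlp import *
z2,y2=stand(AZ,B); o2=ori(z2,y2,1)
manip.move_to(SP+[0,0,.17],o2)
manip.servo_line(SP+[0,0,.078],o2,rate=.1)
manip.hold(.2); f0=manip.get_contact_force()[2]; h=.078
while h>.05:
    h-=.0015; manip.servo_line(SP+[0,0,h],o2,rate=.03)
    d=manip.get_contact_force()[2]-f0
    if abs(d)>2.5: break
print("touch",h,d,manip.get_width(),manip.get_time())
save("top",2);save("side",2)
```

```text
touch 0.061499999999999985 12.47222266004242 0.05964028847064628 11.7083
```

View pics/side2.png

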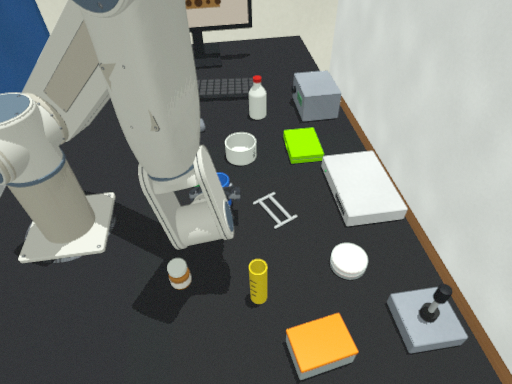

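Blue rim at about (219,180), upright and mouth up, hidden below by the arm; touched down at TCP height 61.5 mm, as expected (62.5). Now I release, back off, and measure.

Run:
```python
from hlp import *
from vis import *
z2,y2=stand(AZ,B); p=manip.get_position()
manip.command_gripper(.085); manip.hold(.3)
manip.servo_line(p-.12*z2,rate=.12)
manip.servo_line(p-.12*z2+[0,0,.12],rate=.2)
od=ori(-Z,[0,1,0])
for f in(0,1):
    print(f,[None if k is None else k.round(2).tolist() for k in (manip.solve_ik(np.array(q),ori(-Z,[0,1,0],f)) for q in([.43,.02,.1],[.517,.2325,.12],[.5,-.3,.13],[.45,-.2,.3]))])
q=manip.get_joint_positions(); q[0]-=.45; manip.set_joints(q)   # clear the view
c=[save("top",3),save("side",3)]
M=[mask(k["image"],"blue",b) for k,b in zip(c,[(200,160,300,260),(170,140,290,240)])]
print([m.sum()/255 for m in M],fit(c,M,lambda x:cyl(x,np.array([0,0,1.]),.031,.095),[.43,.02,0],[.01]*3))
for i in(0,1): print(fit(c[i:i+1],M[i:i+1],lambda x:cyl(np.r_[x,0],np.array([0,0,1.]),.031,.095),[.43,.02],[.01]*2))
print(manip.get_time())
```

```text
0 [[0.02, 0.42, 2.14, -0.0, 0.58, -1.55], [0.4, 0.53, 1.84, -0.0, 0.78, -1.17], [-0.56, 0.53, 1.8, 0.0, 0.81, -2.13], [-0.44, 0.17, 1.87, 0.0, 1.1, -2.01]]
1 [[0.02, 0.42, 2.14, -0.0, 0.58, 1.59], [0.4, 0.53, 1.84, -0.0, 0.78, 1.97], [-0.56, 0.53, 1.8, -0.0, 0.81, 1.01], [-0.44, 0.17, 1.87, -0.0, 1.1, 1.13]]
[np.float64(344.0), np.float64(764.0)] (array([0.43067286, 0.01887152, 0.00207442]), np.float64(0.20117132570792837))
(array([0.43335419, 0.01990029]), np.float64(0.13693570451436388))
(array([0.42987295, 0.02082899]), np.float64(0.050446566060979366))
15.2667
```

View pics/side3.png

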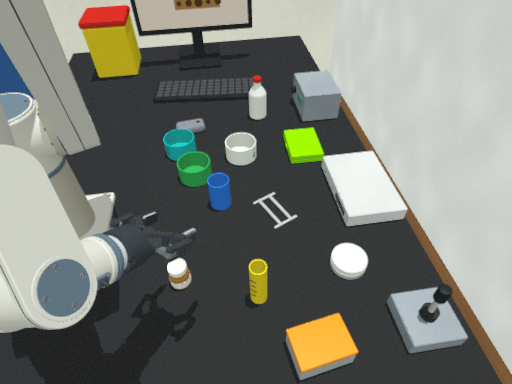

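The blue beaker stands upright near pixel (220,191), fingers clear. Next: grip it from above and set it in the white beaker.

Run:
```python
from hlp import *
od=ori(-Z,[0,1,0]); b=np.array([.431,.0195,0]); w=np.array([.517,.2325,0])
manip.move_to(b+[0,0,.25],od)
manip.servo_line(b+[0,0,.088],od,rate=.12)
manip.command_gripper(.05,40); print(manip.get_width(),manip.get_grip_force())
manip.servo_line(b+[0,0,.21],rate=.12)
manip.move_to(w+[0,0,.21],od); manip.servo_line(w+[0,0,.102],od,rate=.1)
manip.hold(.2); f0=manip.get_contact_force()[2]; h=.102; d=0
while h>.092 and abs(d)<2.5:
    h-=.0015; manip.servo_line(w+[0,0,h],od,rate=.03); d=manip.get_contact_force()[2]-f0
print("touch",h,d,manip.get_width(),manip.get_time())
if .089<h<.098:
    manip.command_gripper(.085); manip.hold(.2)
    manip.servo_line(w+[0,0,.25],rate=.15)
    y=np.array([.4985,-.3005,0]); manip.move_to(y+[0,0,.25],od)
save("top",4);save("side",4); print(manip.get_time())
```

```text
0.06088380449697235 41.260748114436865
touch 0.09299999999999999 9.063752927842396 0.060839881645271876 23.55
27.3417
```

View pics/side4.png

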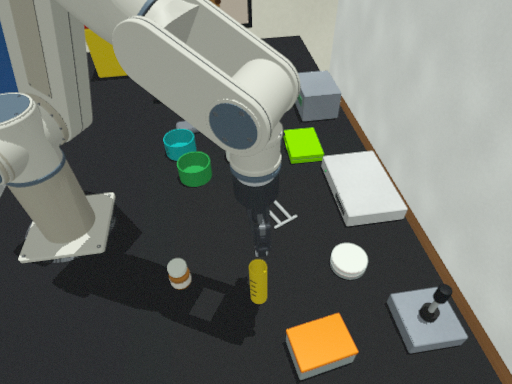

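Blue touched down at 93 mm TCP height, exactly floor thickness above the bench grip (88). White is hidden in this view (arm over (250,150)); the gripper is over yellow (258,270). I grip yellow and measure blue once the view is clear.

Run:
```python
from hlp import *
from vis import *
od=ori(-Z,[0,1,0]); y=np.array([.4985,-.3005,0]); up=np.array([0,0,1.])
c4=dict(np.load("top4.npz"))
manip.servo_line(y+[0,0,.118],od,rate=.12)
manip.command_gripper(.025,40); print(manip.get_width(),manip.get_grip_force())
manip.servo_line(y+[0,0,.29],rate=.15)
q=np.array([.40,-.12,.29]); manip.move_to(q,od)
c=[save("top",5),save("side",5)]
bb=[(160,150,215,210),(215,100,270,175)]
M=[mask(k["image"],"blue",b) for k,b in zip(c,bb)]; print([m.sum()/255 for m in M])
for ca,mm,z0,h in((c[0],M[0],.005,.095),(c[1],M[1],.05,.05)):
    print("blue",fit([ca],[mm],lambda x:cyl(np.r_[x,z0],up,.031,h),[.517,.2325],[.01]*2))
M=[mask(k["image"],"white",b) for k,b in zip(c,bb)]
print("white side",fit([c[1]],[mask(c[1]["image"],"white",bb[1])|mask(c[1]["image"],"blue",bb[1])],lambda x:cyl(np.r_[x,0],up,.052,.06),[.517,.2325],[.01]*2))
my=mask(c[1]["image"],"yellow",(150,80,350,350)); print(my.sum()/255, proj(c[1],np.array([q-[0,0,.1]])))
# held yellow: visible part below the tips (bottom .118 below TCP)
a=c[1]["image"][90:290,150:350]; b=c[0]["image"][150:250,150:250]
cv2.imwrite("pics/v5.png",np.hstack([cv2.resize(a,(390,390)),cv2.resize(b,(390,390))])[:,:,::-1]); print(manip.get_time())
```

```text
0.03896386072051695 40.21497999317944
[np.float64(272.0), np.float64(421.0)]
blue (array([0.51881593, 0.2358582 ]), np.float64(0.22573529411764706))
blue (array([0.51567368, 0.2321535 ]), np.float64(0.1031158306553025))
white side (array([0.51569049, 0.23235458]), np.float64(0.17253005651003148))
1243.0 [[204.87008619 192.35725698]]
31.3167
```

View pics/v5.png

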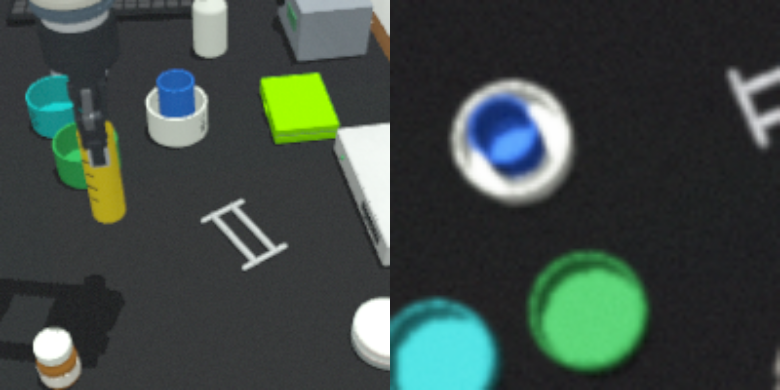

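The crops show blue standing upright in the white beaker (left crop (177,105)) and yellow hanging plumb in the fingers (105,180). Relative to the hand, both beakers show the same small offset, so I use the same target for the guarded insertion.

Run:
```python
from hlp import *
od=ori(-Z,[0,1,0]); w=np.array([.517,.2325,0])
manip.move_to(w+[0,0,.29],od); manip.servo_line(w+[0,0,.235],od,rate=.1)
manip.hold(.2); f0=manip.get_contact_force(); h=.235; d=np.zeros(3)
while h>.127:
    h-=.005 if h>.137 else .0015; manip.servo_line(w+[0,0,h],od,rate=.04); d=manip.get_contact_force()-f0
    if np.linalg.norm(d)>(4 if h>.137 else 2.5): break
print("touch",h,d.round(2),manip.get_width(),manip.get_time())
if h<.131:
    manip.command_gripper(.085); manip.hold(.2)
    manip.servo_line(w+[0,0,.27],rate=.15)
    manip.move_to(np.array([.40,-.12,.29]),od)
c=[save("side",6),save("top",6)]
import cv2
a=c[0]["image"][60:190,150:280] ; b=c[1]["image"][150:230,150:230]
cv2.imwrite("pics/v6.png",np.hstack([cv2.resize(a,(390,390)),cv2.resize(b,(390,390))])[:,:,::-1]); print(manip.get_time())
```

```text
touch 0.1274999999999999 [-2.11 -1.72  8.95] 0.03893614059450317 40.3583
43.675
```

View pics/v6.png

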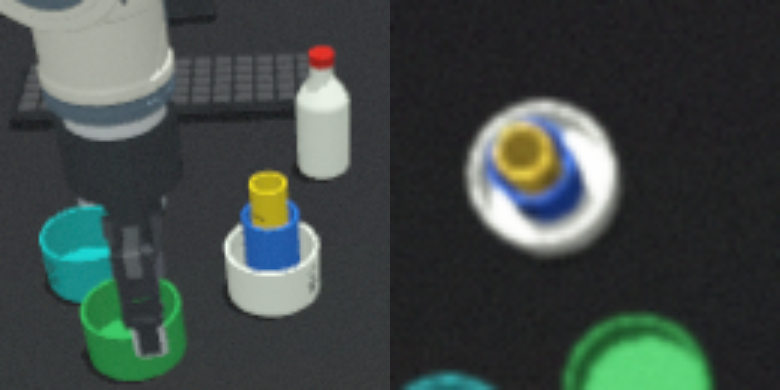

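The crops show yellow (268,195) inside blue (271,235) inside white (272,265), all upright. Touchdown came at the expected height, and the gripper is well clear.

```bash
python3 -c "
from rig import manip
print(manip.sign_off())"
```

```text
the job is handed in; nothing more can be done
None
```

The job is handed in at about 44 s of the 72 s: I stood the blue beaker upright on the bench and released it, then set it inside the white one and the yellow inside the blue, and the last pictures show all three upright; no verdict was returned.

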